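# Clear the insole bench: sort the pieces and nest the glue pots

### The arm

A 6-joint arm with a two-finger parallel gripper is mounted at the origin on the work surface. World frame = base frame: x ahead of the robot, y to its left, z up, the work surface at z = 0. Lengths are in m, angles in rad, forces in N, time in s.
With the tool pointing down it reaches from about 0.3 to 0.775 m from the base axis. Payload 14.6 kg.
Tool frame: the origin (TCP) lies at the very end of the fingers, on their centre line; the grasp point (between the pads) lies 19 mm behind it (ctrl.grasp_offset is the distance from the TCP to the grasp point, in m); z points along the fingers, y is the line along which they close (so a half turn about z gives the same grasp; the last joint's range is limited). The gripper opens to 94 mm and grips with 3 to 60 N. Pads are 16 mm wide; open, the fingers measure 119 mm over their backs; the gripper's body (75 mm by 177 mm) begins 78 mm behind the grasp point.
Start: joints at [-1.264, 0.3, 1.521, -0, 1.321, -0.067], TCP at [0.201, -0.512, 0.179] pointing down, gripper open.
Joint ranges: [-3.03, 3.03], [-0.79, 2.21], [0.23, 2.52], [-1.04, 4.18], [0, 3.07], [-2.55, 2.55]. Speed limits (rad/s): [2.22, 2.22, 2.57, 3.14, 3.14, 3.14].

### API

Orientations are given as [roll, pitch, yaw] about the fixed x, y, z axes, in that order (R = Rz(yaw) Ry(pitch) Rx(roll)).
In Python, from station import ctrl gives the robot as it stands.
- The arm moves only by the tool step_arm, never from a script. Its argument "plan" is a list that holds one entry, the list of rows, each a list of 6 numbers: the shift along the tool's x, y, z in units of 30 mm (1.0 is 30 mm), then the turn, a rotation vector about the tool's x, y, z in units of 6 degrees (1.0 is 6 degrees). In form: [[[dx, dy, dz, wx, wy, wz], ...]]. A call has 1 to 8 rows; each row is the pose to reach, as a shift and turn from the pose commanded when the call began, along the tool's axes at that moment; what a row does not reach only later rows make up. A row lasts 1/12 s, in which the tool goes at most 41.7 mm and 7.16 degrees, less where a joint would pass 70% of its speed; a pose out of reach is approached as far as the arm can. A call with a gripper value outside its range is refused whole. "grip" is the opening, from 0 (shut) to 1 (fully open), set as the call begins (left out, the last holds). The fingers move at their own pace and stop on an object; "squeeze" is the grip in N (left out, the last holds). Time passes only in rows, so rows that repeat a pose let the fingers close. It gives the time, the measured TCP pose, the force, the opening and the grip force at its end, in the units of the state.
- ctrl.get_obs(): the state, without advancing time (a new reading comes with each control period).
- ctrl.camera(name): name is "scene" or "side" or "wrist"; returns the picture (480x640x3 uint8, red, green, blue); there is no depth.
- ctrl.camera_model(name): a dict with "intrinsics" (3x3 intrinsics, pixels), "k1" (the pictures are not rectified: a ray, as slopes to the right and down, at radius r is drawn at 1 + k1 r^2 times it, then the intrinsics apply), "R" (3x3) and "t" (3): a world point X has camera coordinates R X + t; the wrist camera has in their place "tool_from_camera" (4x4, takes a point from camera to tool coordinates, whose origin is the TCP and whose axes are the flange's). Camera axes: x right, y down, z forward; pixel columns grow to the right and rows downward; lengths in m; the calibration is good to about 2 mm. A picture is of the moment at which its call begins: read the wrist's pose just before it. camera_model takes no time and is no camera call.
- ctrl.hand_in(): hands the job in; it is judged then, once.
Trained networks look in the newest picture that a camera, given by its name, has taken for a name from the list of things; names that differ only in an ending like _2 or _b are one class to them, and where a whole thing is asked for, a point or a joint stands for the part that bears it (a point fixed in the world has none). Each returns a list of dicts, best first, with "confidence" (0 to 1); they miss things now and then, are a little off and sometimes report something else, mostly with a low value. They report only what shows in the picture. A call takes as long as a camera call.
- ctrl.masks_of(query, camera): "pixels" (480x640 bool, what is visible of it) and "at" ([column, row] in pixels, amid what is visible of it).
- ctrl.place_of(query, camera): "at" ([column, row] in pixels: a listed point, or the origin of a listed thing).
The state is a dict: "time_s": time; "qpos": joint angles; "joint_vel": joint speeds; "tau": joint torques, N m; "ee_pos": TCP position; "eef_rot": TCP orientation; "force": force on the tool from outside, world axes, zero at the start; "moment": the same for the moment, N m; "grip_width": finger opening in m; "grip_force": force on a finger pad.
Only numpy, scipy, OpenCV 4.12 (cv2) and the standard library are available. Lean on these libraries where they do the work, as an engineer would, in place of code of your own. Each camera call takes 0.05 s, during which the arm holds its last target. There are 200 camera calls.

### The job

Clear the bench after the batch: lay both cork heel lifts in the blue tray and the black pad in the yellow tray, each flat on the tray's floor and the same way up as now, nothing on top of another. Nest the three empty glue pots upright, each standing fully down on the floor of the next larger: first the white medium pot into the steel large one, and only then the red small pot into the white one. Leave the jar and the brush where they are, and let everything come to rest, released.

Things in the scene. Friction and masses are not known exactly. Their poses are not given: they have to be found in the camera images.
- cork_lift_a: loose cork-brown heel lift, D-shaped slab: 66 mm long (its x, from -33 flat end to +33 round end), 50 mm wide (its y), 20 mm thick, about 40 g; origin at the centre of its underside, z up. The long sides are straight and parallel from x = -33 to +8 mm, the round end has radius 25 mm. Lies flat on the bench at any yaw.
- cork_lift_b: the second cork heel lift, identical to cork_lift_a.
- black_pad: loose black hard plastic oval pad, slab with two round ends: 70 mm long (its x), 44 mm wide (its y), 20 mm thick, about 50 g; origin at the centre of its underside, z up. Its long sides are straight and parallel for the middle 26 mm. Lies flat on the bench at any yaw.
- pot_large: large empty steel pot, open-topped, straight-walled, round: outer diameter 96 mm, inner 90 mm, height 30 mm, floor 4 mm thick, about 0.45 kg, standing loose on the bench; it need not be moved; origin at the centre of its underside, z up.
- pot_medium: medium empty white plastic pot, open-topped, straight-walled, round: outer diameter 66 mm, inner 60 mm, height 50 mm, floor 4 mm thick, about 0.1 kg, loose, standing upright; origin at the centre of its underside, z up. Nested in the large pot, its rim stands 24 mm above the large pot's.
- pot_small: small empty red plastic pot, open-topped, straight-walled, round: outer diameter 42 mm, inner 36 mm, height 70 mm, floor 4 mm thick, about 60 g, loose, standing upright; origin at the centre of its underside, z up. Nested in the medium pot, its rim stands 24 mm above the medium pot's.
- tray_blue: blue shallow open tray fixed to the bench, for the cork lifts: outside 210 mm (its x) by 130 mm (its y), walls 4 mm thick and 18 mm high, floor 4 mm thick, inside 202 by 122 mm, no dividers; origin at the centre of its underside, z up.
- tray_yellow: yellow tray fixed to the bench, for the black pad, the same shape and sizes as the blue one; origin at the centre of its underside, z up. Blue and yellow trays may swap sides.
- jar: bystander: amber glass jar with a black cap, 60 mm in diameter, 70 mm high, standing at the far side of the work; leave it alone. Origin at the centre of its underside.
- brush: bystander: flat brush lying across the far side of the work, 200 mm long, 42 mm wide, 20 mm high, wooden handle and grey bristles; leave it alone. Its x runs along its length, handle towards -x; origin under the middle.

How it is judged:
By the outcome, as a careful person would: the job done as asked, in the order asked, and still so for the second after the job is handed in, with the robot touching nothing.
It also fails if it takes over 128 s, if anything falls off the work surface, if the arm or the gripper's body presses on something with over 40 N, if the wrist force passes 120 N, or if a joint passes its speed limit or range.

## Working session

There is one attempt and no reset: what is moved stays moved. The work goes in short steps, Python scripts to look and compute and a tool call to move; the robot and the scene stay as the last step left them, time stands still between calls to the robot, and variables do not carry over. Pictures are saved under pics/ and viewed, at most 14 in all, crops included, and the job is handed in when it is done.

Besides the shell and the picture viewer there is one more tool, called as a command line: name --argument value ..., lists and objects as JSON in quotes. step_arm: Moves the arm, as the interface text tells. Its arguments: {"type":"object","properties":{"plan":{"type":"array","items":{"type":"array","items":{"type":"array","items":{"type":"number"}}}},"grip":{"type":"number"},"squeeze":{"type":"number"}},"required":["plan"]}

```bash
ls; mkdir -p pics
python3 - <<'E'
from station import ctrl
import cv2,numpy as np
o=ctrl.get_obs(); print({k:np.round(v,3).tolist() for k,v in o.items()}, ctrl.grasp_offset)
a=ctrl.camera("scene"); b=ctrl.camera("side")
cv2.imwrite("pics/s1.png",a[...,::-1]); cv2.imwrite("pics/d1.png",b[...,::-1])
for c in("scene","side","wrist"):
    m=ctrl.camera_model(c); print(c,{k:np.round(v,3).tolist() for k,v in m.items()})
for c in("scene","side"):
  for n in["cork_lift_a","black_pad","pot_large","pot_medium","pot_small","tray_blue","tray_yellow","jar","brush"]:
    print(c,n,[(np.round(d["at"],1).tolist(),round(d["confidence"],2)) for d in ctrl.place_of(n,c)])
E
```

```text
pics
{'time_s': 0.0, 'qpos': [-1.264, 0.3, 1.522, -0.0, 1.321, -0.067], 'joint_vel': [0.0, 0.001, 0.0, -0.0, -0.001, -0.001], 'tau': [0.001, -53.181, -35.274, 0.071, 0.024, -0.0], 'ee_pos': [0.201, -0.512, 0.179], 'eef_rot': [-3.14, -0.0, 0.374], 'force': [0.074, 0.161, -0.664], 'moment': [0.026, 0.019, -0.063], 'grip_force': 0.0, 'grip_width': 0.094} 0.0188
scene {'intrinsics': [[563.826, 0.0, 322.524], [0.0, 563.826, 242.491], [0.0, 0.0, 1.0]], 'k1': -0.054, 'R': [[-0.096, 0.995, -0.003], [0.832, 0.079, -0.55], [-0.547, -0.055, -0.835]], 't': [0.059, -0.503, 1.619]}
side {'intrinsics': [[447.113, 0.0, 320.932], [0.0, 447.113, 238.831], [0.0, 0.0, 1.0]], 'k1': 0.011, 'R': [[0.929, -0.371, -0.003], [-0.255, -0.632, -0.732], [0.27, 0.68, -0.681]], 't': [-0.568, 0.177, 0.693]}
wrist {'intrinsics': [[413.977, 0.0, 316.686], [0.0, 413.977, 239.209], [0.0, 0.0, 1.0]], 'k1': -0.05, 'tool_from_camera': [[-0.0, -0.962, -0.273, 0.079], [1.0, -0.0, -0.0, -0.001], [0.0, -0.273, 0.962, -0.205], [0.0, 0.0, 0.0, 1.0]]}
scene cork_lift_a [([333.7, 195.5], 0.8), ([322.2, 255.6], 0.55)]
scene black_pad [([253.8, 197.9], 0.87)]
scene pot_large [([400.8, 209.5], 0.89)]
scene pot_medium [([394.9, 264.1], 0.83)]
scene pot_small [([249.5, 252.4], 0.88), ([333.6, 194.2], 0.42)]
scene tray_blue [([483.1, 230.6], 0.87)]
scene tray_yellow [([177.8, 200.9], 0.61)]
scene jar [([202.6, 288.4], 0.82)]
scene brush [([351.2, 320.5], 0.9)]
side cork_lift_a [([248.5, 261.6], 0.77), ([337.8, 242.5], 0.69)]
side black_pad [([287.7, 346.0], 0.55)]
side pot_large [([233.3, 213.7], 0.63)]
side pot_medium [([304.7, 194.5], 0.8)]
side pot_small [([374.7, 308.3], 0.68)]
side tray_blue [([232.9, 159.0], 0.58), ([248.2, 261.6], 0.4)]
side tray_yellow [([364.0, 447.8], 0.66)]
side jar [([457.5, 325.4], 0.61), ([287.1, 347.2], 0.35)]
side brush [([383.1, 207.8], 0.74), ([363.3, 444.6], 0.56)]
```

```bash
cat > h.py <<'E'
from station import ctrl
import cv2,numpy as np
from scipy.spatial.transform import Rotation as Ro
def model(c,o=None):
    m=ctrl.camera_model(c)
    if c=="wrist":
        T=np.eye(4);T[:3,:3]=Ro.from_euler("xyz",o["eef_rot"]).as_matrix();T[:3,3]=o["ee_pos"]
        I=np.linalg.inv(T@np.array(m["tool_from_camera"]));R,t=I[:3,:3],I[:3,3]
    else: R,t=np.array(m["R"]),np.array(m["t"])
    return np.array(m["intrinsics"]),m["k1"],R,t
def world(px,z,M):
    K,k,R,t=M
    s=cv2.undistortPoints(np.array(px,float).reshape(-1,1,2),K,np.array([k,0,0,0.])).reshape(-1,2)
    d=np.c_[s,np.ones(len(s))]@R; c=-R.T@t
    return c+d*((z-c[2])/d[:,2])[:,None]
def pix(X,M):
    K,k,R,t=M
    return cv2.projectPoints(np.array(X,float).reshape(-1,1,3),cv2.Rodrigues(R)[0],t,K,np.array([k,0,0,0.]))[0].reshape(-1,2)
E
python3 - <<'E'
from h import *
S=dict(cork1=[333.7,195.5],cork2=[322.2,255.6],black=[253.8,197.9],pl=[400.8,209.5],pm=[394.9,264.1],ps=[249.5,252.4],blue=[483.1,230.6],yel=[177.8,200.9],jar=[202.6,288.4],brush=[351.2,320.5])
D=dict(cork1=[248.5,261.6],cork2=[337.8,242.5],black=[287.7,346],pl=[233.3,213.7],pm=[304.7,194.5],ps=[374.7,308.3],blue=[232.9,159],yel=[364,447.8],jar=[457.5,325.4],brush=[383.1,207.8])
for n in S: print(n,world(S[n],0,model("scene")).round(3)[0,:2],world(D[n],0,model("side")).round(3)[0,:2])
E
```

```text
cork1 [0.467 0.013] [0.474 0.022]
cork2 [0.64  0.001] [0.65  0.007]
black [ 0.492 -0.179] [ 0.483 -0.18 ]
pl [0.494 0.175] [0.481 0.17 ]
pm [0.647 0.165] [0.643 0.176]
ps [ 0.647 -0.163] [ 0.643 -0.165]
blue [0.537 0.367] [0.53  0.375]
yel [ 0.518 -0.361] [ 0.526 -0.365]
jar [ 0.749 -0.25 ] [ 0.753 -0.246]
brush [0.794 0.077] [0.782 0.07 ]
```

View pics/s1.png

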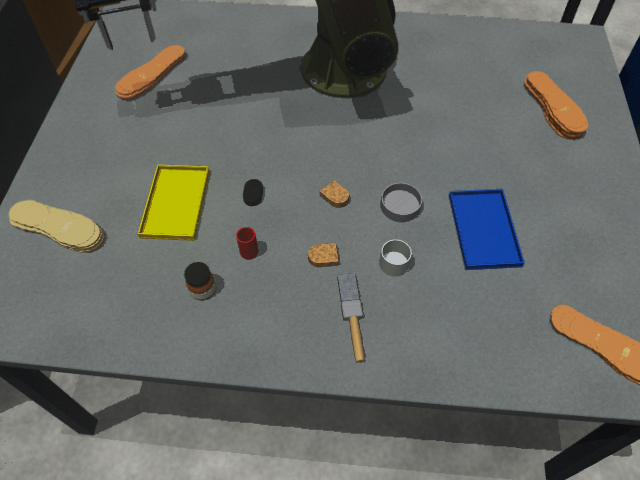

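View pics/d1.png

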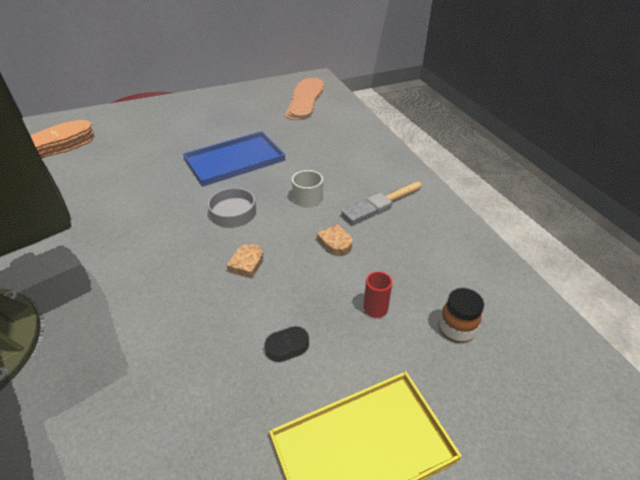

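```bash
cat > fit.py <<'E'
from h import *
from scipy.optimize import minimize
a=np.linspace(-np.pi/2,np.pi/2,25)
D=np.r_[[[-.033,-.025]],np.c_[.008+.025*np.cos(a),.025*np.sin(a)],[[-.033,.025]]]
O=np.r_[np.c_[.013+.022*np.cos(a),.022*np.sin(a)],np.c_[-.013-.022*np.cos(a),-.022*np.sin(a)]]
def circ(d): b=np.linspace(0,6.28,40);return d/2*np.c_[np.cos(b),np.sin(b)]
B=np.array([[-.105,-.065],[.105,-.065],[.105,.065],[-.105,.065]])
def hull(out,h,p,M,z0=0):
    c,s=np.cos(p[2]),np.sin(p[2]); q=out@np.array([[c,s],[-s,c]])+p[:2]
    X=np.r_[np.c_[q,q[:,0]*0+z0],np.c_[q,q[:,0]*0+z0+h]]
    return cv2.convexHull(pix(X,M).astype(np.float32))
def iou(out,h,p,ms,z0):
    v=0
    for m,M in ms:
        H=hull(out,h,p,M,z0); im=np.zeros((1920,2560),np.uint8)
        x0=H.reshape(-1,2)
        cv2.fillConvexPoly(im,np.round((x0+.5)*64).astype(np.int32).reshape(-1,1,2),1,shift=4)
        b=im.astype(bool); v+=(b&m).sum()/(b|m).sum()
    return v/len(ms)
def up(m):return np.kron(m,np.ones((4,4),bool))
def fit(out,h,p0,ms,z0=0,yaw=True):
    best=None
    ms=[(up(m),M) for m,M in ms]
    crop=ms
    f=lambda p:-iou(out,h,(p[0]/100,p[1]/100,p[2]) ,crop,z0)
    for y in (np.arange(0,6.28,.785) if yaw else [0]):
        v=f((p0[0]*100,p0[1]*100,y))
        if best is None or v<best[0]:best=(v,y)
    starts=[best[1]]+([best[1]+np.pi] if yaw else [])
    R=[]
    for y in starts:
        s0=np.array([p0[0]*100,p0[1]*100,y])
        r=minimize(f,s0,method="Nelder-Mead",options=dict(initial_simplex=s0+np.array([[0,0,0],[1,0,0],[0,1,0],[0,0,.4]]),maxfev=110,xatol=.01,fatol=3e-4))
        R.append((-r.fun,r.x[0]/100,r.x[1]/100,r.x[2]))
    return max(R)
E
time python3 - <<'E'
from fit import *
ctrl.camera("scene");ctrl.camera("side")
Ms={c:model(c) for c in("scene","side")}
T=[("cork_lift_a",D,.02,(.47,.017)),("cork_lift_a",D,.02,(.645,.004)),("black_pad",O,.02,(.487,-.18)),("pot_large",circ(.096),.03,(.487,.172)),("pot_medium",circ(.066),.05,(.645,.17)),("pot_small",circ(.042),.07,(.645,-.164)),("tray_blue",B,.018,(.533,.37)),("tray_yellow",B,.018,(.522,-.363))]
cache={}
for n,out,h,p in T:
    ms=[]
    for c in Ms:
        if (n,c) not in cache: cache[n,c]=ctrl.masks_of(n,c)
        u=pix([[*p,h/2]],Ms[c])[0]
        L=[d for d in cache[n,c] if np.hypot(*(np.array(d["at"])-u))<25]
        if L: ms.append((L[0]["pixels"],Ms[c]))
    for k in ([ms]+[[x] for x in ms]): print(n,len(k),np.round(fit(out,h,p,k,yaw=not n.startswith("pot")),4))
E
```

```text
cork_lift_a 2 [0.8983 0.4714 0.0189 0.876 ]
cork_lift_a 1 [0.9277 0.4723 0.0177 0.863 ]
cork_lift_a 1 [0.8879 0.4705 0.0214 0.9686]
cork_lift_a 2 [8.8910e-01 6.4410e-01 1.8000e-03 4.9042e+00]
cork_lift_a 1 [9.2690e-01 6.4450e-01 1.7000e-03 4.9087e+00]
cork_lift_a 1 [8.6920e-01 6.4330e-01 4.6000e-03 4.7933e+00]
black_pad 1 [ 0.9277  0.4802 -0.1834  3.1968]
black_pad 1 [ 0.9277  0.4802 -0.1834  3.1968]
pot_large 2 [0.9491 0.4813 0.1737 0.1682]
pot_large 1 [0.9624 0.4822 0.1727 0.481 ]
pot_large 1 [0.9679 0.4812 0.1766 0.3026]
pot_medium 2 [0.9455 0.6442 0.1625 0.5618]
pot_medium 1 [0.9624 0.6459 0.1615 0.2006]
pot_medium 1 [0.963  0.6445 0.1646 0.4087]
pot_small 2 [ 0.9318  0.6448 -0.1646  0.2031]
pot_small 1 [ 0.9468  0.6458 -0.1656  0.0173]
pot_small 1 [ 0.9511  0.6447 -0.1633  0.0555]
tray_blue 1 [0.9788 0.5334 0.3688 3.2936]
tray_blue 1 [0.9788 0.5334 0.3688 3.2936]
tray_yellow 2 [ 0.9767  0.5237 -0.3655  3.182 ]
tray_yellow 1 [ 0.971   0.5241 -0.366   3.1842]
tray_yellow 1 [ 0.9854  0.5233 -0.365   3.1854]
real	0m26.573s
user	0m17.552s
sys	0m5.001s
```

```bash
cat > go.py <<'E'
from h import *
def units(x,y,z,yaw,o=None):
    o=o or ctrl.get_obs(); R=Ro.from_euler("xyz",o["eef_rot"])
    cur=o["eef_rot"][2]; yaw=cur+(yaw-cur+np.pi/2)%np.pi-np.pi/2
    T=Ro.from_euler("xyz",[np.pi,0,yaw])
    return np.r_[R.inv().apply(np.array([x,y,z])-o["ee_pos"])/.03, np.degrees((R.inv()*T).as_rotvec())/6].round(2).tolist()
if __name__=="__main__":
    import sys; print(units(*map(float,sys.argv[1:])))
E
python3 go.py .480 -.183 .12 .055
```

```text
[12.67, -6.81, 1.97, -0.0, 0.0, 3.04]
```

step_arm --plan '[[[12.67, -6.81, 1.97, 0, 0, 3.04], [12.67, -6.81, 1.97, 0, 0, 3.04], [12.67, -6.81, 1.97, 0, 0, 3.04], [12.67, -6.81, 1.97, 0, 0, 3.04], [12.67, -6.81, 1.97, 0, 0, 3.04], [12.67, -6.81, 1.97, 0, 0, 3.04], [12.67, -6.81, 1.97, 0, 0, 3.04], [12.67, -6.81, 1.97, 0, 0, 3.04]]]' --grip 1 --squeeze 15

```text
time_s: 2.47
ee_pos: [0.4128, -0.2618, 0.1345]
eef_rot: [3.141, -0.0, 0.055]
force: [0.1, -0.8, 1.1]
grip_width: 0.0939
grip_force: 0.0
```

```bash
python3 go.py .480 -.183 .12 .055
```

```text
[2.38, -2.5, 0.48, 0.0, -0.0, 0.0]
```

step_arm --plan '[[[2.38, -2.5, 0.48, 0, 0, 0], [2.38, -2.5, 0.48, 0, 0, 0], [2.38, -2.5, 0.48, 0, 0, 0], [2.38, -2.5, 0.48, 0, 0, 0], [2.38, -2.5, 0.48, 0, 0, 0], [2.38, -2.5, 0.48, 0, 0, 0]]]'

```text
time_s: 2.97
ee_pos: [0.4786, -0.1852, 0.1202]
eef_rot: [3.141, 0.0, 0.055]
force: [-0.0, -0.6, -0.1]
grip_width: 0.0937
grip_force: 0.0
```

```bash
cat > look.py <<'E'
import sys
from fit import *; from go import units
# look.py name x y z_tcp [pic] : refit object with the wrist camera, print the way to it
n=sys.argv[1]; p=tuple(map(float,sys.argv[2:4])); z=float(sys.argv[4]); z0=0
out,h={"cork_lift_a":(D,.02),"black_pad":(O,.02),"pot_large":(circ(.096),.03),"pot_medium":(circ(.066),.05),"pot_small":(circ(.042),.07)}[n]
o=ctrl.get_obs(); a=ctrl.camera("wrist"); M=model("wrist",o)
print("obs",o["ee_pos"].round(4),o["eef_rot"].round(3))
L=ctrl.masks_of(n,"wrist"); u=pix([[*p,h/2]],M)[0]
print("expect",u.round(),[(np.round(d["at"]).tolist(),round(d["confidence"],2)) for d in L])
L=[d for d in L if np.hypot(*(np.array(d["at"])-u))<60]
if len(sys.argv)>5: cv2.imwrite("pics/"+sys.argv[5],a[...,::-1])
if L:
    r=fit(out,h,p,[(L[0]["pixels"],M)],0,not n.startswith("pot"))
    print(np.round(r,4)); print(units(r[1],r[2],z,o["eef_rot"][2] if n.startswith("pot") else r[3],o))
E
python3 look.py black_pad .480 -.183 .006 w1.png
```

```text
obs [ 0.4786 -0.1852  0.1202] [3.141 0.    0.055]
expect [315. 224.] [([314.0, 221.0], 0.83)]
[ 0.9441  0.4813 -0.1823  3.1474]
[0.1, -0.09, 3.81, 0.0, 0.0, 0.47]
```

View pics/w1.png

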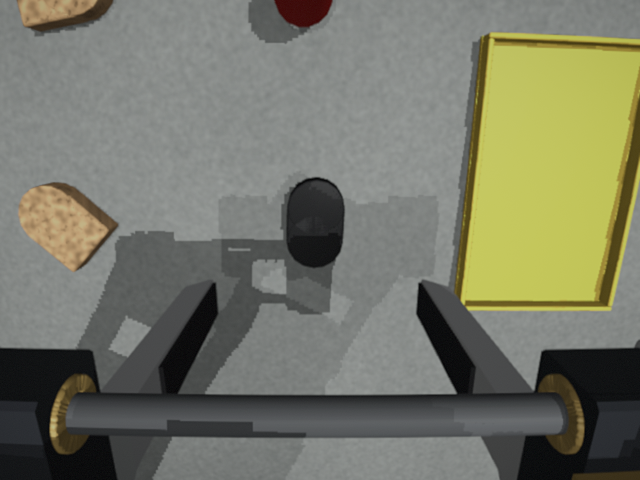

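step_arm --plan '[[[0.1, -0.09, 1.5, 0, 0, 0.47], [0.1, -0.09, 2.8, 0, 0, 0.47], [0.1, -0.09, 3.83, 0, 0, 0.47], [0.1, -0.09, 3.83, 0, 0, 0.47], [0.1, -0.09, 3.83, 0, 0, 0.47], [0.1, -0.09, 3.83, 0, 0, 0.47]]]'

```text
time_s: 3.57
ee_pos: [0.4827, -0.1828, 0.0073]
eef_rot: [3.141, -0.002, 0.005]
force: [0.6, -0.7, 0.2]
grip_width: 0.0939
grip_force: 0.0
```

step_arm --plan '[[[0, 0, 0, 0, 0, 0], [0, 0, 0, 0, 0, 0], [0, 0, 0, 0, 0, 0], [0, 0, 0, 0, 0, 0], [0, 0, 0, 0, 0, 0], [0, 0, 0, 0, 0, 0], [0, 0, 0, 0, 0, 0], [0, 0, 0, 0, 0, 0]]]' --grip 0.3 --squeeze 15

```text
time_s: 4.23
ee_pos: [0.4818, -0.1818, 0.0052]
eef_rot: [-3.142, 0.0, 0.006]
force: [-0.3, 0.0, -0.1]
grip_width: 0.0439
grip_force: 0.0
```

step_arm --plan '[[[0, 0, 0, 0, 0, 0], [0, 0, 0, 0, 0, 0], [0, 0, -0.7, 0, 0, 0], [0, 0, -1.5, 0, 0, 0], [0, 0, -2, 0, 0, 0], [0, 0, -2, 0, 0, 0], [0, 0, -2, 0, 0, 0]]]'

```text
time_s: 4.82
ee_pos: [0.482, -0.1819, 0.0654]
eef_rot: [3.141, -0.001, 0.006]
force: [0.2, 0.2, 0.5]
grip_width: 0.0283
grip_force: 0.0
```

```bash
python3 go.py .524 -.3655 .065 .042;python3 go.py .524 -.3655 .010 .042
```

```text
[1.36, 6.13, 0.02, 0.0, -0.01, -0.34]
[1.36, 6.13, 1.85, 0.0, -0.01, -0.34]
```

```bash
python3 look.py black_pad .4813 -.1823 .006 w2.png; python3 -c "
from h import *
o=ctrl.get_obs();print(pix([[o['ee_pos'][0],o['ee_pos'][1],o['ee_pos'][2]]],model('wrist',o)))"
```

```text
obs [ 0.482  -0.1819  0.0654] [ 3.141e+00 -1.000e-03  6.000e-03]
expect [318. 247.] [([318.0, 246.0], 0.94)]
[ 0.9615  0.4818 -0.1828  3.1672]
[-0.01, 0.03, 1.98, 0.0, -0.01, -0.19]
[[318.23310489 276.42461428]]
```

View pics/w2.png

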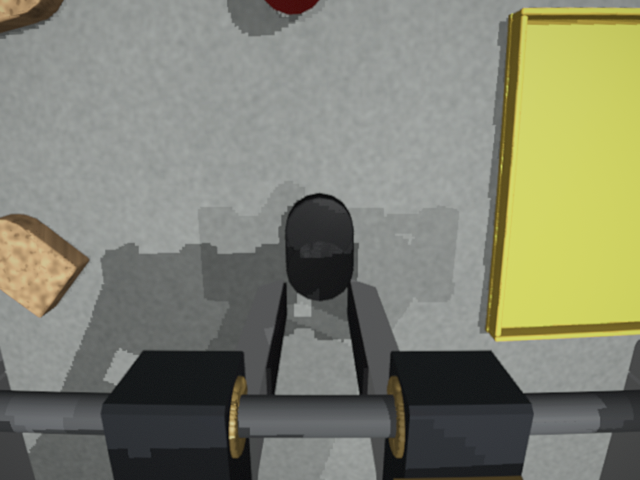

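step_arm --plan '[[[0, 0, 0, 0, 0, 0], [0, 0, 0, 0, 0, 0], [0, 0.03, 0, 0, 0, -0.15], [0, 0.03, 0, 0, 0, -0.15], [0, 0.03, 0.2, 0, 0, -0.15], [0, 0.03, 1, 0, 0, -0.15], [0, 0.03, 2, 0, 0, -0.15], [0, 0.03, 2, 0, 0, -0.15]]]' --grip 0.75

```text
time_s: 5.58
ee_pos: [0.4791, -0.1815, 0.0005]
eef_rot: [-3.138, 0.007, 0.022]
force: [-0.0, 0.5, -1.0]
grip_width: 0.0704
grip_force: 0.0
```

step_arm --plan '[[[0, 0, 0, 0, 0, 0], [0, 0, 0, 0, 0, 0], [0, 0, 0, 0, 0, 0], [0, 0, 0, 0, 0, 0], [0, 0, 0, 0, 0, 0], [0, 0, 0, 0, 0, 0], [0, 0, 0, 0, 0, 0], [0, 0, 0, 0, 0, 0]]]' --grip 0 --squeeze 25

```text
time_s: 6.25
ee_pos: [0.4819, -0.1828, 0.0054]
eef_rot: [3.141, -0.0, 0.022]
force: [-0.7, 0.3, 0.6]
grip_width: 0.0208
grip_force: 0.0
```

```bash
python3 look.py black_pad .4813 -.1823 .006 w3.png
python3 - <<'E'
from h import *
a=ctrl.camera("side"); cv2.imwrite("pics/d3.png",cv2.resize(a[200:440,120:440],None,fx=2.5,fy=2.5,interpolation=cv2.INTER_CUBIC)[...,::-1])
E
```

```text
obs [ 0.4819 -0.1828  0.0054] [ 3.141 -0.     0.022]
expect [317. 281.] [([317.0, 267.0], 0.7)]
[ 0.753   0.4813 -0.1826  6.2981]
[-0.02, -0.01, -0.02, 0.0, -0.0, 0.07]
```

View pics/w3.png

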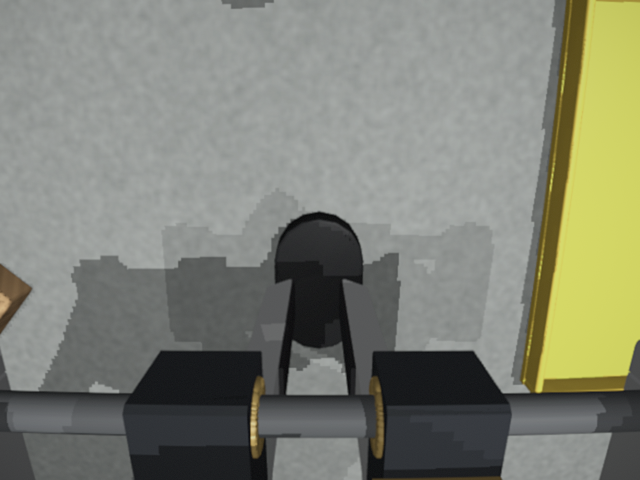

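View pics/d3.png

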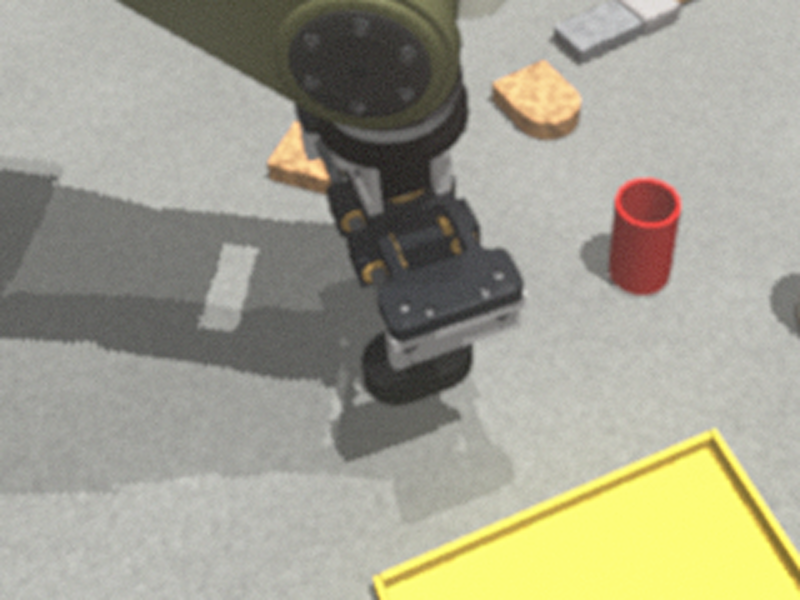

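The wrist view puts the visible fingertips about 25 mm short of the nominal TCP. That explains why they closed just above the pad. I'll reopen and lower in small steps, watching the force.

step_arm --plan '[[[0, 0, -0.5, 0, 0, 0], [0, 0, -0.5, 0, 0, 0], [0, 0, -0.5, 0, 0, 0], [0, 0, -0.5, 0, 0, 0], [0, 0, -0.5, 0, 0, 0], [0, 0, -0.5, 0, 0, 0], [0, 0, 0, 0, 0, 0], [0, 0, 0, 0, 0, 0]]]' --grip 0.75

```text
time_s: 7.07
ee_pos: [0.4807, -0.1822, 0.0032]
eef_rot: [-3.14, 0.003, 0.022]
force: [-0.0, 0.1, 0.3]
grip_width: 0.0588
grip_force: 0.0
```

step_arm --plan '[[[0, 0, 0.1, 0, 0, 0], [0, 0, 0.2, 0, 0, 0], [0, 0, 0.3, 0, 0, 0], [0, 0, 0.3, 0, 0, 0]]]'

```text
time_s: 7.4
ee_pos: [0.4816, -0.1827, -0.0041]
eef_rot: [-3.141, 0.0, 0.022]
force: [-0.3, 0.4, 0.2]
grip_width: 0.0704
grip_force: 0.0
```

Run:
```python
from h import *
a=ctrl.camera("side"); cv2.imwrite("pics/d4.png",cv2.resize(a[280:380,240:360],None,fx=5,fy=5,interpolation=cv2.INTER_CUBIC)[...,::-1])
o=ctrl.get_obs(); print(o["ee_pos"],o["force"]); print((pix([o["ee_pos"],o["ee_pos"]+[0,.037,0],o["ee_pos"]-[0,.037,0]],model("side"))-[240,280])*5)
```

```text
[ 0.48173371 -0.18269734 -0.00387323] [ 0.54815779 -0.81997768  0.36811973]
[[236.93873515 344.96265325]
 [200.50978693 253.80898036]
 [276.08673834 442.9648346 ]]
```

View pics/d4.png

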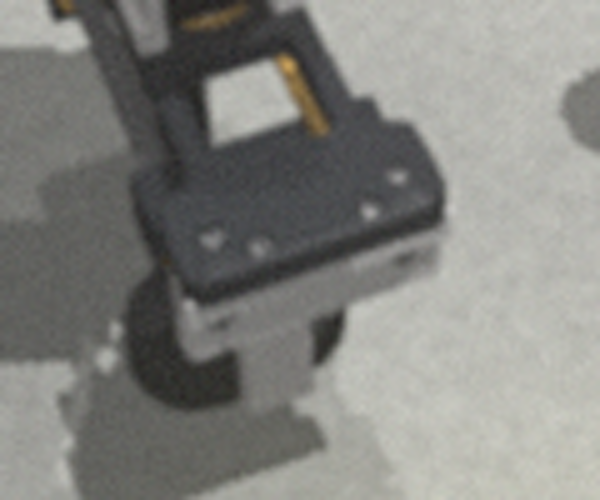

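Crop d4 shows the near finger's tip at (275,405), while the nominal TCP there projects to (276,443). That makes the tips about 22 mm higher than reported. I'll go lower.

step_arm --plan '[[[0, 0, 0.1, 0, 0, 0], [0, 0, 0.2, 0, 0, 0], [0, 0, 0.3, 0, 0, 0], [0, 0, 0.4, 0, 0, 0], [0, 0, 0.4, 0, 0, 0]]]'

```text
time_s: 7.87
ee_pos: [0.4815, -0.1826, -0.0165]
eef_rot: [-3.141, 0.001, 0.022]
force: [-0.2, -0.3, 0.3]
grip_width: 0.0707
grip_force: 0.0
```

step_arm --plan '[[[0, 0, 0, 0, 0, 0], [0, 0, 0, 0, 0, 0], [0, 0, 0, 0, 0, 0], [0, 0, 0, 0, 0, 0], [0, 0, 0, 0, 0, 0], [0, 0, 0, 0, 0, 0], [0, 0, 0, 0, 0, 0], [0, 0, 0, 0, 0, 0]]]' --grip 0 --squeeze 15

```text
time_s: 8.53
ee_pos: [0.4819, -0.1828, -0.0157]
eef_rot: [3.141, -0.0, 0.022]
force: [-0.3, -0.6, 2.6]
grip_width: 0.044
grip_force: 15.0
```

step_arm --plan '[[[0, 0, -0.5, 0, 0, 0], [0, 0, -1.2, 0, 0, 0], [0, 0, -1.7, 0, 0, 0], [0, 0, -1.7, 0, 0, 0], [0, 0, -1.7, 0, 0, 0]]]'

```text
time_s: 8.95
ee_pos: [0.482, -0.1828, 0.0353]
eef_rot: [3.141, -0.001, 0.022]
force: [-0.0, 0.3, -2.0]
grip_width: 0.0438
grip_force: 15.0
```

```bash
python3 go.py .524 -.3655 .035 .042;python3 go.py .524 -.3655 -.0112 .042
```

```text
[1.27, 6.12, 0.01, 0.0, -0.01, -0.19]
[1.27, 6.12, 1.55, 0.0, -0.01, -0.19]
```

step_arm --plan '[[[0.25, 1.2, 0, 0, 0, -0.19], [0.5, 2.4, 0, 0, 0, -0.19], [0.8, 3.7, 0, 0, 0, -0.19], [1.05, 4.9, 0, 0, 0, -0.19], [1.27, 6.1, 0, 0, 0, -0.19], [1.27, 6.1, 0, 0, 0, -0.19], [1.27, 6.1, 0.3, 0, 0, -0.19], [1.27, 6.1, 0.7, 0, 0, -0.19]]]'

```text
time_s: 9.62
ee_pos: [0.5236, -0.3643, 0.0126]
eef_rot: [-3.141, 0.0, 0.042]
force: [1.4, -0.0, -0.9]
grip_width: 0.0435
grip_force: 15.0
```

```bash
python3 go.py .524 -.3655 -.0112 .042
```

```text
[0.01, 0.04, 0.79, -0.01, 0.0, -0.0]
```

step_arm --plan '[[[0, 0, 0.3, 0, 0, 0], [0, 0, 0.55, 0, 0, 0], [0, 0, 0.7, 0, 0, 0], [0, 0, 0.84, 0, 0, 0], [0, 0, 0.84, 0, 0, 0], [0, 0, 0.84, 0, 0, 0]]]'

```text
time_s: 10.12
ee_pos: [0.5241, -0.3647, -0.0109]
eef_rot: [3.141, -0.0, 0.042]
force: [0.7, 0.3, -0.5]
grip_width: 0.0439
grip_force: 15.0
```

step_arm --plan '[[[0, 0, 0, 0, 0, 0], [0, 0, 0, 0, 0, 0], [0, 0, 0, 0, 0, 0], [0, 0, 0, 0, 0, 0], [0, 0, -0.5, 0, 0, 0], [0, 0, -1.5, 0, 0, 0], [0, 0, -2.8, 0, 0, 0], [0, 0, -3.2, 0, 0, 0]]]' --grip 0.65

```text
time_s: 10.78
ee_pos: [0.5255, -0.3661, 0.0907]
eef_rot: [3.137, -0.005, 0.042]
force: [0.1, -0.1, 1.1]
grip_width: 0.0606
grip_force: 0.0
```

```bash
python3 go.py .472 .019 .09 .87
```

```text
[-1.24, -12.9, -0.04, 0.06, -0.03, -7.91]
```

step_arm --plan '[[[-1.24, -12.9, 0, 0, 0, -7.9], [-1.24, -12.9, 0, 0, 0, -7.9], [-1.24, -12.9, 0, 0, 0, -7.9], [-1.24, -12.9, 0, 0, 0, -7.9], [-1.24, -12.9, 0, 0, 0, -7.9], [-1.24, -12.9, 0, 0, 0, -7.9], [-1.24, -12.9, 0, 0, 0, -7.9], [-1.24, -12.9, 0, 0, 0, -7.9]]]' --grip 0.75

```text
time_s: 11.45
ee_pos: [0.4775, -0.0329, 0.0853]
eef_rot: [3.141, -0.0, 0.874]
force: [1.0, 0.4, -0.7]
grip_width: 0.0709
grip_force: 0.0
```

```bash
python3 go.py .472 .019 .09 .87
```

```text
[1.21, -1.25, -0.16, 0.01, -0.0, 0.04]
```

step_arm --plan '[[[1.21, -1.25, 0, 0, 0, 0], [1.21, -1.25, 0, 0, 0, 0], [1.21, -1.25, 0, 0, 0, 0], [1.21, -1.25, 0, 0, 0, 0]]]'

```text
time_s: 11.78
ee_pos: [0.4732, 0.0172, 0.0852]
eef_rot: [3.141, -0.0, 0.87]
force: [0.4, -1.0, 0.1]
grip_width: 0.0704
grip_force: 0.0
```

```bash
python3 look.py cork_lift_a .472 .019 -.0155
```

```text
obs [0.4732 0.0172 0.0852] [ 3.141 -0.     0.87 ]
expect [315. 238.] [([319.0, 245.0], 0.95), ([535.0, 91.0], 0.66)]
[0.9669 0.4713 0.0178 0.8686]
[-0.03, -0.06, 3.36, 0.0, -0.0, 0.02]
```

step_arm --plan '[[[-0.2, -0.06, 1.3, 0, 0, 0], [-0.2, -0.06, 2.4, 0, 0, 0], [-0.2, -0.06, 3.1, 0, 0, 0], [-0.2, -0.06, 3.36, 0, 0, 0], [-0.2, -0.06, 3.36, 0, 0, 0], [-0.2, -0.06, 3.36, 0, 0, 0]]]'

```text
time_s: 12.38
ee_pos: [0.4683, 0.0131, -0.0151]
eef_rot: [3.141, -0.0, 0.868]
force: [0.6, -0.5, -0.1]
grip_width: 0.0704
grip_force: 0.0
```

step_arm --plan '[[[0, 0, 0, 0, 0, 0], [0, 0, 0, 0, 0, 0], [0, 0, 0, 0, 0, 0], [0, 0, 0, 0, 0, 0], [0, 0, 0, 0, 0, 0], [0, 0, 0, 0, 0, 0], [0, 0, 0, 0, 0, 0], [0, 0, 0, 0, 0, 0]]]' --grip 0

```text
time_s: 13.05
ee_pos: [0.4683, 0.0138, -0.0149]
eef_rot: [3.14, -0.001, 0.869]
force: [-2.2, -0.1, 8.0]
grip_width: 0.0497
grip_force: 15.0
```

step_arm --plan '[[[0, 0, -0.5, 0, 0, 0], [0, 0, -1.5, 0, 0, 0], [0, 0, -2.5, 0, 0, 0], [0, 0, -2.8, 0, 0, 0], [0, 0, -2.8, 0, 0, 0]]]'

```text
time_s: 13.47
ee_pos: [0.469, 0.0138, 0.0704]
eef_rot: [3.138, -0.003, 0.869]
force: [0.5, 0.7, -0.9]
grip_width: 0.0501
grip_force: 15.0
```

```bash
python3 go.py .484 .361 .0695 .152
```

```text
[9.16, -7.09, 0.03, 0.02, -0.04, 6.85]
```

step_arm --plan '[[[1.0, -0.8, 0, 0, 0, 0.8], [2.0, -1.6, 0, 0, 0, 1.6], [3.1, -2.4, 0, 0, 0, 2.4], [4.1, -3.2, 0, 0, 0, 3.2], [5.2, -4.0, 0, 0, 0, 4], [6.2, -4.8, 0, 0, 0, 4.8], [7.2, -5.6, 0, 0, 0, 5.6], [8.2, -6.4, 0, 0, 0, 6.4]]]'

```text
time_s: 14.13
ee_pos: [0.4788, 0.3273, 0.0662]
eef_rot: [3.141, 0.002, 0.195]
force: [0.4, -0.9, -0.3]
grip_width: 0.0495
grip_force: 15.0
```

```bash
python3 go.py .484 .361 -.0107 .152
```

```text
[0.39, -1.07, 2.56, 0.01, 0.02, 0.41]
```

step_arm --plan '[[[0.39, -1.07, 0, 0, 0, 0.41], [0.39, -1.07, 0, 0, 0, 0.41], [0.39, -1.07, 0.6, 0, 0, 0.41], [0.39, -1.07, 1.3, 0, 0, 0.41], [0.39, -1.07, 1.3, 0, 0, 0.41], [0.39, -1.07, 1.3, 0, 0, 0.41]]]'

```text
time_s: 14.63
ee_pos: [0.4841, 0.3585, 0.0275]
eef_rot: [3.14, 0.003, 0.156]
force: [0.1, 1.1, -0.5]
grip_width: 0.0498
grip_force: 15.0
```

```bash
python3 go.py .484 .361 -.0105 .152
```

```text
[0.01, -0.08, 1.27, 0.01, 0.03, 0.04]
```

step_arm --plan '[[[0, -0.05, 0.4, 0, 0, 0], [0, -0.05, 0.8, 0, 0, 0], [0, -0.05, 1.1, 0, 0, 0], [0, -0.05, 1.27, 0, 0, 0], [0, -0.05, 1.27, 0, 0, 0], [0, -0.05, 1.27, 0, 0, 0]]]'

```text
time_s: 15.13
ee_pos: [0.4847, 0.3609, -0.009]
eef_rot: [3.141, 0.0, 0.156]
force: [0.0, 1.1, 0.1]
grip_width: 0.0496
grip_force: 15.0
```

step_arm --plan '[[[0, 0, 0, 0, 0, 0], [0, 0, 0, 0, 0, 0], [0, 0, 0, 0, 0, 0], [0, 0, 0, 0, 0, 0], [0, 0, -0.5, 0, 0, 0], [0, 0, -1.5, 0, 0, 0], [0, 0, -2.8, 0, 0, 0], [0, 0, -3.5, 0, 0, 0]]]' --grip 0.72

```text
time_s: 15.8
ee_pos: [0.4856, 0.3615, 0.1002]
eef_rot: [-3.14, -0.003, 0.156]
force: [0.5, 0.5, 1.6]
grip_width: 0.0679
grip_force: 0.0
```

```bash
python3 go.py .645 .162 .09 .2
```

```text
[4.21, 7.4, 0.34, -0.01, -0.03, -0.42]
```

step_arm --plan '[[[4.2, 7.4, 0, 0, 0, 0], [4.2, 7.4, 0, 0, 0, 0], [4.2, 7.4, 0, 0, 0, 0], [4.2, 7.4, 0, 0, 0, 0], [4.2, 7.4, 0, 0, 0, 0], [4.2, 7.4, 0, 0, 0, 0], [4.2, 7.4, 0, 0, 0, 0], [4.2, 7.4, 0, 0, 0, 0]]]' --grip 1

```text
time_s: 16.47
ee_pos: [0.6447, 0.1589, 0.0958]
eef_rot: [3.141, 0.0, 0.153]
force: [-0.6, 1.0, -0.7]
grip_width: 0.0938
grip_force: 0.0
```

```bash
python3 go.py .645 .162 .1 .156; python3 look.py pot_medium .645 .162 .007
```

```text
[0.03, -0.1, -0.14, 0.0, 0.0, -0.03]
obs [0.6447 0.1589 0.0958] [3.141 0.    0.153]
expect [314. 239.] [([312.0, 247.0], 0.97)]
[0.9807 0.6446 0.162  0.0085]
[0.01, -0.1, 2.96, 0.0, 0.0, 0.0]
```

step_arm --plan '[[[0, -0.1, 1, 0, 0, 0], [0, -0.1, 2, 0, 0, 0], [0, -0.1, 2.7, 0, 0, 0], [0, -0.1, 2.88, 0, 0, 0], [0, -0.1, 2.88, 0, 0, 0], [0, -0.1, 2.88, 0, 0, 0]]]'

```text
time_s: 17.07
ee_pos: [0.6435, 0.1652, 0.0112]
eef_rot: [-3.141, -0.001, 0.157]
force: [0.2, -0.7, -0.3]
grip_width: 0.0935
grip_force: 0.0
```

step_arm --plan '[[[0, 0, 0, 0, 0, 0], [0, 0, 0, 0, 0, 0], [0, 0, 0, 0, 0, 0], [0, 0, 0, 0, 0, 0], [0, 0, 0, 0, 0, 0], [0, 0, 0, 0, 0, 0], [0, 0, 0, 0, 0, 0], [0, 0, 0, 0, 0, 0]]]' --grip 0

```text
time_s: 17.73
ee_pos: [0.6435, 0.164, 0.0103]
eef_rot: [3.141, -0.001, 0.156]
force: [-0.2, -1.8, 5.1]
grip_width: 0.0646
grip_force: 15.0
```

step_arm --plan '[[[0, 0, -0.5, 0, 0, 0], [0, 0, -1.2, 0, 0, 0], [0, 0, -1.9, 0, 0, 0], [0, 0, -1.9, 0, 0, 0], [0, 0, -1.9, 0, 0, 0]]]'

```text
time_s: 18.15
ee_pos: [0.6436, 0.1643, 0.0671]
eef_rot: [-3.141, -0.001, 0.156]
force: [0.1, -0.7, -1.3]
grip_width: 0.0645
grip_force: 14.9
```

```bash
python3 go.py .4817 .1737 .067 .153
```

```text
[-5.28, -1.15, -0.0, -0.0, -0.01, 0.03]
```

step_arm --plan '[[[-1.1, -0.25, 0, 0, 0, 0], [-2.2, -0.5, 0, 0, 0, 0], [-3.3, -0.75, 0, 0, 0, 0], [-4.4, -1, 0, 0, 0, 0], [-5.28, -1.15, 0, 0, 0, 0], [-5.28, -1.15, 0, 0, 0, 0], [-5.28, -1.15, 0, 0, 0, 0], [-5.28, -1.15, 0, 0, 0, 0]]]'

```text
time_s: 18.82
ee_pos: [0.4816, 0.1736, 0.0661]
eef_rot: [3.142, 0.001, 0.156]
force: [0.5, 0.4, -0.4]
grip_width: 0.0644
grip_force: 14.9
```

```bash
python3 go.py .4817 .1737 .0145 .153
python3 - <<'E'
from h import *
for c in("wrist","scene"):
    a=ctrl.camera(c); cv2.imwrite("pics/m_%s.png"%c,a[...,::-1])
o=ctrl.get_obs(); M=model("wrist",o)
for d in ctrl.masks_of("pot_large","wrist")[:2]: print(d["at"],d["confidence"],world([d["at"]],.015,M))
s=cv2.imread("pics/m_scene.png")[130:280,330:490]; w=cv2.resize(cv2.imread("pics/m_wrist.png"),(480,360))
s=cv2.resize(s,(320,300)); im=np.zeros((360,800,3),np.uint8); im[:,:480]=w; im[:300,480:]=s; cv2.imwrite("pics/m.png",im)
E
```

```text
[0.0, -0.0, 1.72, 0.0, 0.01, 0.03]
[330.1, 208.7] 0.97 [[0.50885056 0.17011393 0.015     ]]
```

View pics/m.png

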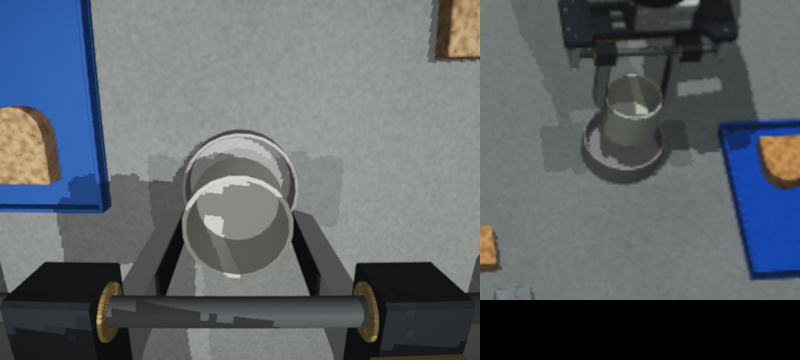

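step_arm --plan '[[[0, 0, 0.5, 0, 0, 0], [0, 0, 0.9, 0, 0, 0], [0, 0, 1.2, 0, 0, 0], [0, 0, 1.45, 0, 0, 0], [0, 0, 1.6, 0, 0, 0], [0, 0, 1.72, 0, 0, 0], [0, 0, 1.72, 0, 0, 0], [0, 0, 1.72, 0, 0, 0]]]'

```text
time_s: 19.63
ee_pos: [0.4816, 0.1737, 0.0153]
eef_rot: [-3.142, -0.0, 0.156]
force: [0.6, -0.2, -1.8]
grip_width: 0.0645
grip_force: 14.9
```

Run:
```python
from h import *
o=ctrl.get_obs(); print(o["ee_pos"],o["force"],o["grip_width"])
```

```text
[0.48159752 0.17367735 0.01533733] [ 0.56241899 -0.23843312 -1.77577121] 0.06448753645052548
```

step_arm --plan '[[[0, 0, 0, 0, 0, 0], [0, 0, 0, 0, 0, 0], [0, 0, 0, 0, 0, 0], [0, 0, 0, 0, 0, 0], [0, 0, -0.5, 0, 0, 0], [0, 0, -1.5, 0, 0, 0], [0, 0, -2.5, 0, 0, 0], [0, 0, -2.9, 0, 0, 0]]]' --grip 0.95

```text
time_s: 20.3
ee_pos: [0.4826, 0.174, 0.1059]
eef_rot: [-3.141, -0.004, 0.156]
force: [-0.1, -0.0, 0.3]
grip_width: 0.0892
grip_force: 0.0
```

```bash
python3 go.py .644 .003 .1 -1.36
```

```text
[4.43, 6.47, 0.21, -0.04, -0.03, 14.48]
```

step_arm --plan '[[[4.4, 6.5, 0, 0, 0, 14.5], [4.4, 6.5, 0, 0, 0, 14.5], [4.4, 6.5, 0, 0, 0, 14.5], [4.4, 6.5, 0, 0, 0, 14.5], [4.4, 6.5, 0, 0, 0, 14.5], [4.4, 6.5, 0, 0, 0, 14.5], [4.4, 6.5, 0, 0, 0, 14.5], [4.4, 6.5, 0, 0, 0, 14.5]]]' --grip 0.8

```text
time_s: 20.97
ee_pos: [0.6426, -0.0001, 0.1014]
eef_rot: [3.141, 0.0, -0.852]
force: [-0.9, 0.9, 0.1]
grip_width: 0.075
grip_force: 0.0
```

```bash
python3 go.py .644 .003 .1 -1.36
```

```text
[-0.05, -0.1, 0.05, 0.01, 0.0, 4.85]
```

step_arm --plan '[[[0, -0.1, 0, 0, 0, 4.85], [0, -0.1, 0, 0, 0, 4.85], [0, -0.1, 0, 0, 0, 4.85], [0, -0.1, 0, 0, 0, 4.85], [0, -0.1, 0, 0, 0, 4.85], [0, -0.1, 0, 0, 0, 4.85]]]'

```text
time_s: 21.47
ee_pos: [0.6286, -0.0525, 0.0936]
eef_rot: [-3.076, 0.082, -1.211]
force: [-0.1, -0.6, 0.4]
grip_width: 0.0751
grip_force: 0.0
```

```bash
python3 look.py cork_lift_a .644 .003 -.0155
```

```text
obs [ 0.6286 -0.0525  0.0936] [-3.076  0.082 -1.211]
expect [279. 283.] [([279.0, 282.0], 0.8)]
[9.5680e-01 6.4370e-01 1.4000e-03 4.9176e+00]
[-1.2, -0.86, 3.81, -0.56, 0.83, 1.45]
```

Run:
```python
from h import *
o=ctrl.get_obs(); print(o["qpos"].round(3),o["ee_pos"],o["eef_rot"],o["force"])
```

```text
[-0.19   0.542  1.387  0.111  1.201  2.554] [ 0.6286919  -0.05246919  0.09371275] [-3.07701368  0.08144488 -1.20984324] [-0.33641862  0.37892961  0.38226327]
```

```bash
python3 go.py .6437 .0014 .1 -0.6
```

```text
[-1.52, -1.11, -0.02, -0.83, 0.57, -5.84]
```

step_arm --plan '[[[-1.52, -1.11, 0, -0.83, 0.57, -5.84], [-1.52, -1.11, 0, -0.83, 0.57, -5.84], [-1.52, -1.11, 0, -0.83, 0.57, -5.84], [-1.52, -1.11, 0, -0.83, 0.57, -5.84], [-1.52, -1.11, 0, -0.83, 0.57, -5.84], [-1.52, -1.11, 0, -0.83, 0.57, -5.84], [-1.52, -1.11, 0, -0.83, 0.57, -5.84], [-1.52, -1.11, 0, -0.83, 0.57, -5.84]]]'

```text
time_s: 22.23
ee_pos: [0.6442, 0.0028, 0.0998]
eef_rot: [-3.14, -0.0, -0.603]
force: [0.3, 0.0, 0.0]
grip_width: 0.0751
grip_force: 0.0
```

```bash
python3 go.py .6437 .0014 .1 0.6;python3 - <<'E'
from h import *
o=ctrl.get_obs(); print(o["qpos"].round(3))
E
```

```text
[0.01, 0.05, -0.01, -0.01, -0.01, -11.49]
[-5.300e-02  5.760e-01  1.316e+00  1.000e-03  1.248e+00  2.120e+00]
```

step_arm --plan '[[[0, 0, 0, 0, 0, -9.5], [0, 0, 0, 0, 0, -9.5], [0, 0, 0, 0, 0, -9.5], [0, 0, 0, 0, 0, -9.5], [0, 0, 0, 0, 0, -9.5], [0, 0, 0, 0, 0, -9.5], [0, 0, 0, 0, 0, -9.5], [0, 0, 0, 0, 0, -9.5]]]'

```text
time_s: 22.9
ee_pos: [0.6441, 0.0021, 0.0997]
eef_rot: [-3.141, -0.001, 0.398]
force: [0.3, 0.2, -0.4]
grip_width: 0.0752
grip_force: 0.0
```

step_arm --plan '[[[0, 0, 0, 0, 0, -9.3], [0, 0, 0, 0, 0, -9.3], [0, 0, 0, 0, 0, -9.3], [0, 0, 0, 0, 0, -9.3], [0, 0, 0, 0, 0, -9.3], [0, 0, 0, 0, 0, -9.3], [0, 0, 0, 0, 0, -9.3], [0, 0, 0, 0, 0, -9.3]]]'

```text
time_s: 23.57
ee_pos: [0.6441, 0.0021, 0.0998]
eef_rot: [3.141, -0.001, 1.372]
force: [0.1, -0.5, -0.1]
grip_width: 0.075
grip_force: 0.0
```

step_arm --plan '[[[0, 0, 0, 0, 0, -3.9], [0, 0, 0, 0, 0, -3.9], [0, 0, 0, 0, 0, -3.9], [0, 0, 0, 0, 0, -3.9], [0, 0, 0, 0, 0, -3.9], [0, 0, 0, 0, 0, -3.9]]]'

```text
time_s: 24.07
ee_pos: [0.6441, 0.0022, 0.0997]
eef_rot: [3.14, -0.001, 1.774]
force: [-0.1, -0.4, 0.3]
grip_width: 0.0748
grip_force: 0.0
```

```bash
python3 look.py cork_lift_a .6437 .0014 -.0155
```

```text
obs [0.6441 0.0022 0.0997] [ 3.140e+00 -1.000e-03  1.774e+00]
expect [317. 236.] [([318.0, 232.0], 0.79)]
[9.6520e-01 6.4340e-01 1.4000e-03 4.9184e+00]
[-0.02, -0.03, 3.84, 0.01, -0.0, -0.03]
```

step_arm --plan '[[[0.18, -0.03, 1.3, 0, 0, 0], [0.18, -0.03, 2.5, 0, 0, 0], [0.18, -0.03, 3.5, 0, 0, 0], [0.18, -0.03, 3.84, 0, 0, 0], [0.18, -0.03, 3.84, 0, 0, 0], [0.18, -0.03, 3.84, 0, 0, 0]]]'

```text
time_s: 24.67
ee_pos: [0.6429, 0.0075, -0.0143]
eef_rot: [3.14, -0.0, 1.777]
force: [0.7, -0.2, 0.7]
grip_width: 0.0752
grip_force: 0.0
```

step_arm --plan '[[[0, 0, 0, 0, 0, 0], [0, 0, 0, 0, 0, 0], [0, 0, 0, 0, 0, 0], [0, 0, 0, 0, 0, 0], [0, 0, 0, 0, 0, 0], [0, 0, 0, 0, 0, 0], [0, 0, 0, 0, 0, 0], [0, 0, 0, 0, 0, 0]]]' --grip 0

```text
time_s: 25.33
ee_pos: [0.6427, 0.0075, -0.0146]
eef_rot: [3.139, 0.0, 1.777]
force: [-2.0, 0.5, 6.7]
grip_width: 0.05
grip_force: 15.0
```

step_arm --plan '[[[0, 0, -0.5, 0, 0, 0], [0, 0, -1.5, 0, 0, 0], [0, 0, -2.5, 0, 0, 0], [0, 0, -3.2, 0, 0, 0], [0, 0, -3.2, 0, 0, 0], [0, 0, -3.2, 0, 0, 0]]]'

```text
time_s: 25.83
ee_pos: [0.6425, 0.0075, 0.0814]
eef_rot: [3.139, 0.0, 1.777]
force: [-1.1, -0.2, -1.0]
grip_width: 0.0496
grip_force: 15.0
```

```bash
python3 go.py .583 .3765 .08 1.723
```

```text
[12.45, 0.58, 0.05, 0.03, 0.0, 0.52]
```

step_arm --plan '[[[1.3, 0.07, 0, 0, 0, 0.5], [2.6, 0.15, 0, 0, 0, 0.5], [3.9, 0.2, 0, 0, 0, 0.5], [5.2, 0.3, 0, 0, 0, 0.5], [6.5, 0.4, 0, 0, 0, 0.5], [7.8, 0.5, 0, 0, 0, 0.5], [9.1, 0.6, 0, 0, 0, 0.5], [10.4, 0.7, 0, 0, 0, 0.5]]]'

```text
time_s: 26.5
ee_pos: [0.5974, 0.3187, 0.0787]
eef_rot: [-3.14, 0.0, 1.725]
force: [1.0, 0.0, -0.4]
grip_width: 0.0499
grip_force: 15.0
```

```bash
python3 go.py .578 .3757 .08 1.723
```

```text
[1.98, -0.35, -0.04, -0.01, 0.0, 0.02]
```

step_arm --plan '[[[1, -0.2, 0, 0, 0, 0], [1.95, -0.35, 0, 0, 0, 0], [1.95, -0.35, 0.6, 0, 0, 0], [1.95, -0.35, 1.3, 0, 0, 0], [1.95, -0.35, 1.8, 0, 0, 0], [1.95, -0.35, 1.8, 0, 0, 0], [1.95, -0.35, 1.8, 0, 0, 0]]]'

```text
time_s: 27.08
ee_pos: [0.5786, 0.3729, 0.0249]
eef_rot: [-3.14, 0.001, 1.725]
force: [0.7, -0.4, -0.4]
grip_width: 0.0495
grip_force: 15.0
```

```bash
python3 go.py .578 .3757 -.0103 1.723
```

```text
[0.1, -0.0, 1.17, -0.02, 0.01, 0.02]
```

step_arm --plan '[[[0.05, 0, 0.4, 0, 0, 0], [0.05, 0, 0.8, 0, 0, 0], [0.05, 0, 1.05, 0, 0, 0], [0.05, 0, 1.17, 0, 0, 0], [0.05, 0, 1.17, 0, 0, 0], [0.05, 0, 1.17, 0, 0, 0]]]'

```text
time_s: 27.58
ee_pos: [0.5792, 0.3749, -0.0084]
eef_rot: [3.14, -0.0, 1.725]
force: [0.7, -0.3, 0.4]
grip_width: 0.0497
grip_force: 15.0
```

step_arm --plan '[[[0, 0, 0, 0, 0, 0], [0, 0, 0, 0, 0, 0], [0, 0, 0, 0, 0, 0], [0, 0, 0, 0, 0, 0], [0, 0, -0.5, 0, 0, 0], [0, 0, -1.5, 0, 0, 0], [0, 0, -2.8, 0, 0, 0], [0, 0, -4, 0, 0, 0]]]' --grip 0.62

```text
time_s: 28.25
ee_pos: [0.5788, 0.3747, 0.1144]
eef_rot: [3.14, -0.001, 1.725]
force: [-0.0, 0.5, 1.0]
grip_width: 0.0584
grip_force: 0.0
```

```bash
python3 go.py .645 -.1645 .13 0.6; python3 -c "
from station import ctrl; print(ctrl.get_obs()['qpos'].round(2))"
```

```text
[-18.1, -0.58, -0.53, 0.01, -0.01, 10.74]
[ 0.52  0.67  1.14 -0.    1.34  0.37]
```

```bash
python3 go.py .645 -.1645 .12 1.2
```

```text
[-18.1, -0.58, -0.2, 0.01, -0.01, 5.01]
```

step_arm --plan '[[[-18.1, -0.58, -0.2, 0, 0, 5], [-18.1, -0.58, -0.2, 0, 0, 5], [-18.1, -0.58, -0.2, 0, 0, 5], [-18.1, -0.58, -0.2, 0, 0, 5], [-18.1, -0.58, -0.2, 0, 0, 5], [-18.1, -0.58, -0.2, 0, 0, 5], [-18.1, -0.58, -0.2, 0, 0, 5], [-18.1, -0.58, -0.2, 0, 0, 5]]]' --grip 0.8

```text
time_s: 28.92
ee_pos: [0.6197, 0.042, 0.1167]
eef_rot: [3.14, -0.001, 1.202]
force: [0.4, 0.6, 0.4]
grip_width: 0.075
grip_force: 0.0
```

```bash
python3 go.py .645 -.1645 .12 1.2
```

```text
[-6.11, 3.27, -0.11, 0.02, -0.01, 0.01]
```

step_arm --plan '[[[-6.1, 3.27, -0.1, 0, 0, 0], [-6.1, 3.27, -0.1, 0, 0, 0], [-6.1, 3.27, -0.1, 0, 0, 0], [-6.1, 3.27, -0.1, 0, 0, 0], [-6.1, 3.27, -0.1, 0, 0, 0], [-6.1, 3.27, -0.1, 0, 0, 0], [-6.1, 3.27, -0.1, 0, 0, 0], [-6.1, 3.27, -0.1, 0, 0, 0]]]'

```text
time_s: 29.58
ee_pos: [0.6451, -0.1618, 0.1187]
eef_rot: [3.14, -0.001, 1.201]
force: [-0.3, 0.2, 0.1]
grip_width: 0.0754
grip_force: 0.0
```

```bash
python3 look.py pot_small .645 -.1645 .028
```

```text
obs [ 0.6451 -0.1618  0.1187] [ 3.140e+00 -1.000e-03  1.201e+00]
expect [319. 240.] [([317.0, 247.0], 0.57)]
[ 0.9686  0.6439 -0.1652  0.2074]
[-0.12, 0.0, 3.02, 0.01, -0.01, -0.0]
```

step_arm --plan '[[[-0.12, 0, 1, 0, 0, 0], [-0.12, 0, 2, 0, 0, 0], [-0.12, 0, 2.8, 0, 0, 0], [-0.12, 0, 3, 0, 0, 0], [-0.12, 0, 3, 0, 0, 0], [-0.12, 0, 3, 0, 0, 0]]]'

```text
time_s: 30.18
ee_pos: [0.6446, -0.1649, 0.0295]
eef_rot: [3.139, -0.001, 1.202]
force: [0.5, 0.2, 0.6]
grip_width: 0.0753
grip_force: 0.0
```

step_arm --plan '[[[0, 0, 0, 0, 0, 0], [0, 0, 0, 0, 0, 0], [0, 0, 0, 0, 0, 0], [0, 0, 0, 0, 0, 0], [0, 0, 0, 0, 0, 0], [0, 0, 0, 0, 0, 0], [0, 0, 0, 0, 0, 0], [0, 0, 0, 0, 0, 0]]]' --grip 0

```text
time_s: 30.85
ee_pos: [0.644, -0.1655, 0.0282]
eef_rot: [3.14, -0.001, 1.201]
force: [-0.1, 0.4, 2.9]
grip_width: 0.0414
grip_force: 15.0
```

step_arm --plan '[[[0, 0, -0.5, 0, 0, 0], [0, 0, -1.5, 0, 0, 0], [0, 0, -2.5, 0, 0, 0], [0, 0, -2.8, 0, 0, 0], [0, 0, -2.8, 0, 0, 0], [0, 0, -2.8, 0, 0, 0]]]'

```text
time_s: 31.35
ee_pos: [0.6435, -0.1654, 0.1111]
eef_rot: [3.141, -0.001, 1.201]
force: [-0.3, 0.6, -1.0]
grip_width: 0.041
grip_force: 15.0
```

```bash
python3 go.py .4815 .1737 .113 1.2
python3 - <<'E'
from fit import *
o=ctrl.get_obs(); print(o["ee_pos"])
for c in("scene","side"):
    ctrl.camera(c); L=ctrl.masks_of("pot_medium",c); M=model(c); u=pix([[.4815,.1737,.03]],M)[0]
    for d in L[:1]:
        print(d["at"],u,d["confidence"],np.round(fit(circ(.066),.025,(.4815,.1737),[(d["pixels"],M)],.029,False),4))
E
```

```text
[8.59, -9.12, -0.06, 0.0, -0.01, 0.01]
[ 0.64352994 -0.16541124  0.11112889]
[404.5, 198.7] [401.77974435 197.57497592] 0.58 [0.8579 0.4934 0.1735 0.097 ]
[227.1, 197.0] [230.97714924 201.28602801] 0.96 [0.8668 0.4806 0.1691 0.4085]
```

step_arm --plan '[[[0.9, -0.95, -0.05, 0, 0, 0], [1.8, -1.9, -0.05, 0, 0, 0], [2.7, -2.87, -0.05, 0, 0, 0], [3.6, -3.8, -0.05, 0, 0, 0], [4.5, -4.8, -0.05, 0, 0, 0], [5.4, -5.73, -0.05, 0, 0, 0], [6.3, -6.7, -0.05, 0, 0, 0], [7.1, -7.55, -0.05, 0, 0, 0]]]'

```text
time_s: 32.22
ee_pos: [0.5078, 0.1167, 0.1127]
eef_rot: [-3.141, -0.0, 1.202]
force: [0.1, -0.2, -0.3]
grip_width: 0.0412
grip_force: 15.0
```

```bash
python3 go.py .4815 .1737 .113 1.2
python3 - <<'E'
from h import *
o=ctrl.get_obs(); M=model("wrist",o); a=ctrl.camera("wrist")
b=np.linspace(0,2*np.pi,60)
im=a[...,::-1].copy()
for r,z,col in((.033,.054,(0,0,255)),(.048,.03,(0,255,0))):
    P=pix(np.c_[.4815+r*np.cos(b),.1737+r*np.sin(b),b*0+z],M); cv2.polylines(im,[P.round().astype(int).reshape(-1,1,2)],True,col,1)
cv2.imwrite("pics/n1.png",im)
E
```

```text
[1.46, -1.5, -0.01, -0.0, -0.0, 0.02]
```

View pics/n1.png

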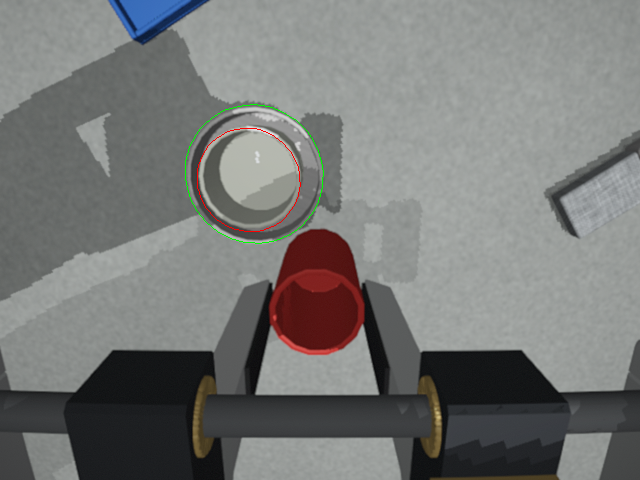

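The overlay circles for both rims match the picture, the medium rim at about (249,179), so it is fully nested. The red pot hangs straight.

step_arm --plan '[[[0.7, -0.75, 0, 0, 0, 0], [1.43, -1.48, 0, 0, 0, 0], [1.43, -1.48, 0, 0, 0, 0], [1.43, -1.48, 0, 0, 0, 0], [1.43, -1.48, 0, 0, 0, 0]]]'

```text
time_s: 32.68
ee_pos: [0.4836, 0.1706, 0.113]
eef_rot: [3.141, -0.0, 1.202]
force: [0.4, 0.0, -0.7]
grip_width: 0.0413
grip_force: 15.0
```

```bash
python3 go.py .4815 .1737 .0368 1.202
```

```text
[0.07, -0.1, 2.54, 0.0, -0.0, -0.0]
```

step_arm --plan '[[[0.07, -0.1, 0, 0, 0, 0], [0.07, -0.1, 0.6, 0, 0, 0], [0.07, -0.1, 1.2, 0, 0, 0], [0.07, -0.1, 1.7, 0, 0, 0], [0.07, -0.1, 2.1, 0, 0, 0], [0.07, -0.1, 2.35, 0, 0, 0], [0.07, -0.1, 2.52, 0, 0, 0], [0.07, -0.1, 2.52, 0, 0, 0]]]'

```text
time_s: 33.35
ee_pos: [0.4814, 0.1736, 0.0371]
eef_rot: [-3.141, -0.0, 1.201]
force: [0.1, 0.0, -0.6]
grip_width: 0.0413
grip_force: 15.0
```

step_arm --plan '[[[0, 0, 0, 0, 0, 0], [0, 0, 0, 0, 0, 0]]]'

```text
time_s: 33.52
ee_pos: [0.482, 0.1741, 0.0385]
eef_rot: [3.14, -0.002, 1.201]
force: [0.2, 0.6, -1.3]
grip_width: 0.0415
grip_force: 15.0
```

step_arm --plan '[[[0, 0, 0.05, 0, 0, 0], [0, 0, 0.05, 0, 0, 0], [0, 0, 0.05, 0, 0, 0]]]'

```text
time_s: 33.77
ee_pos: [0.4817, 0.1741, 0.0366]
eef_rot: [3.141, -0.001, 1.201]
force: [0.9, 0.1, -1.1]
grip_width: 0.0413
grip_force: 15.0
```

step_arm --plan '[[[0, 0, 0, 0, 0, 0], [0, 0, 0, 0, 0, 0], [0, 0, 0, 0, 0, 0], [0, 0, 0, 0, 0, 0], [0, 0, -0.5, 0, 0, 0], [0, 0, -1.3, 0, 0, 0], [0, 0, -2.3, 0, 0, 0], [0, 0, -3, 0, 0, 0]]]' --grip 0.75

```text
time_s: 34.43
ee_pos: [0.4818, 0.1741, 0.1286]
eef_rot: [3.14, -0.002, 1.201]
force: [-0.4, 0.1, 0.4]
grip_width: 0.0708
grip_force: 0.0
```

step_arm --plan '[[[-6, 4, -1, 0, 0, 0], [-6, 4, -1, 0, 0, 0], [-6, 4, -1, 0, 0, 0], [-6, 4, -1, 0, 0, 0], [-6, 4, -1, 0, 0, 0], [-6, 4, -1, 0, 0, 0], [-6, 4, -1, 0, 0, 0], [-6, 4, -1, 0, 0, 0]]]'

```text
time_s: 35.1
ee_pos: [0.5282, -0.037, 0.156]
eef_rot: [3.141, -0.001, 1.2]
force: [0.2, 0.7, 0.0]
grip_width: 0.0704
grip_force: 0.0
```

Run:
```python
from h import *
b=np.linspace(0,2*np.pi,60)
ims=[]
for c in("scene","side"):
    im=ctrl.camera(c)[...,::-1].copy(); im=cv2.resize(im,None,fx=3,fy=3,interpolation=cv2.INTER_CUBIC); M=model(c)
    for r,z,col in((.021,.078,(255,0,0)),(.033,.054,(0,0,255)),(.048,.03,(0,255,0))):
        P=(pix(np.c_[.4815+r*np.cos(b),.1737+r*np.sin(b),b*0+z],M)+.5)*3; cv2.polylines(im,[P.round().astype(int).reshape(-1,1,2)],True,col,1)
    ims.append(im)
s=cv2.resize(ims[0][330:930,300:1650],(800,355)); d=cv2.resize(ims[1][300:1440,450:1500],(260,240)); 
dd=ims[1][380:680,500:1000]
o=np.zeros((600,800,3),np.uint8); o[:355]=s; o[360:600,:260]=d; o[360:600,270:670]=cv2.resize(dd,(400,240)); cv2.imwrite("pics/f.png",o)
```

```text
(no output)
```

View pics/f.png

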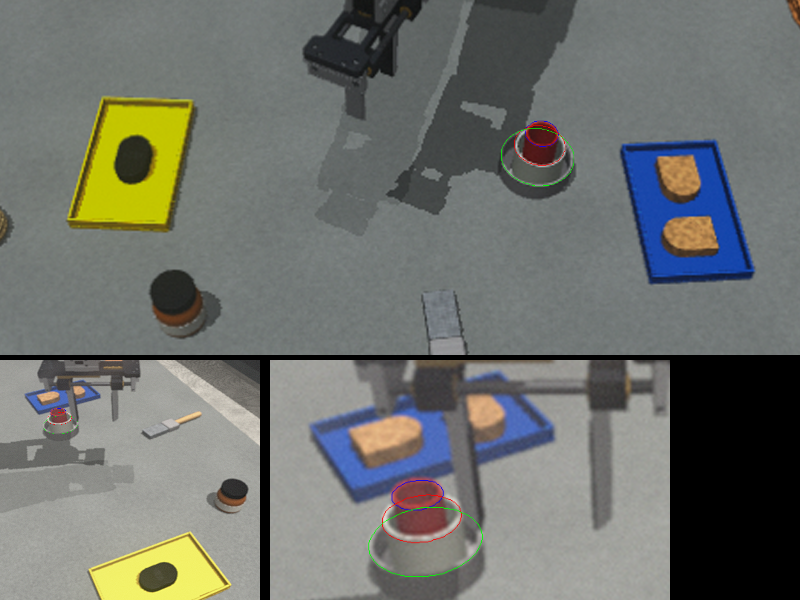

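The trays and the nest are as asked: the rims match their fully nested heights, and the slabs lie flat and apart. The arm is clear of everything, so I'll let it settle and hand in.

step_arm --plan '[[[0, 0, 0, 0, 0, 0], [0, 0, 0, 0, 0, 0], [0, 0, 0, 0, 0, 0], [0, 0, 0, 0, 0, 0], [0, 0, 0, 0, 0, 0], [0, 0, 0, 0, 0, 0]]]'

```text
time_s: 35.7
ee_pos: [0.5284, -0.0371, 0.1563]
eef_rot: [3.141, -0.001, 1.202]
force: [-0.5, 0.0, 0.3]
grip_width: 0.0702
grip_force: 0.0
```

```bash
python3 -c "
from station import ctrl; print(ctrl.hand_in())"
```

```text
the job is handed in; nothing more can be done
None
```

Job handed in at about 36 s with everything placed as asked (lifts in blue, pad in yellow, pots nested in order); one risk is that joint 6 read 2.554 at its 2.55 limit mid-job before I backed it off.

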